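# Sweep washers through the gate into the slot

### The arm

A 6-joint arm with a two-finger parallel gripper is mounted at the origin on the work surface. World frame = base frame: x ahead of the robot, y to its left, z up, the work surface at z = 0. Lengths are in mm, angles in rad, forces in N, time in s.
With the tool pointing down it reaches from about 350 to 875 mm from the base axis. Payload 4.2 kg.
Tool frame: the origin (TCP) lies midway between the tips of the shut fingers; the grasp point (between the pads) lies 19 mm behind it; z points along the fingers, y is the direction in which the jaws open and shut (so a half turn about z gives the same grasp; the last joint's range is limited). The gripper opens to 85 mm and grips with 20 to 120 N. Pads are 22 mm wide; open, the fingers measure 114 mm over their backs; the gripper's body (76 mm by 85 mm) begins 54 mm behind the grasp point. The pads swing forward as they close: fully open they stand 13 mm farther back than shut.
Start: joints at [-0.996, 0.385, 0.008, 0, -1.194, -0.259], TCP at [194.126, -594.066, 231.312] pointing down, gripper open.
Joint ranges: [-3.14, 3.14], [-1.21, 2.06], [-1.07, 1.41], [-3.16, 2.05], [-2.99, -0.16], [-3.1, 3.1]. Speed limits (rad/s): [2.79, 2.79, 3.14, 3.14, 3.14, 3.14].

### API

Orientations are given as a unit quaternion [x, y, z, w].
In Python, from bench import read_state, get_image, job_done, search_frame, regions_of gives the robot as it stands.
- The arm moves only by the tool servo_tool, never from a script. Its arguments are lists of equal length, an entry for each row: "turn": the turn, a rotation vector about the world's x, y, z in rad, a list of three; "dp": the shift along the world's x, y, z in m, a list of three; "fingers": the finger opening in m, from 0 to 0.0854. In form: {"turn": [[rx, ry, rz], ...], "dp": [[tx, ty, tz], ...], "fingers": [fingers, ...]}. A call has exactly 5 rows; each row shifts and turns the pose as measured when the row begins; what a row does not reach is not made up. A row lasts 1/8 s, in which the tool goes at most 62.5 mm and 10.7 degrees, less where a joint would pass 70% of its speed; a pose out of reach is approached as far as the arm can. A call is refused whole if a number of a shift passes 0.0625 or a number of a turn 0.188, either way. A call with a gripper value outside its range is refused whole. The fingers move at their own pace and stop on an object; the grip force is fixed at half the most. Time passes only in rows, so rows that do not move let the fingers close, or fill a call up. It gives the time, the measured TCP pose, the force and the opening at its end, in the units of the state.
- read_state(): the state, without advancing time (a new reading comes with each control period).
- get_image(name): name is "scene" or "top" or "wrist"; returns a dict with "img" (420x560x3 uint8, red, green, blue), "vfov" (degrees; the focal length in pixels is half the picture's height over the tangent of half this angle, whatever the lens; pixels are square), "cx", "cy" (the principal point, pixels), "k1" (the pictures are not rectified: a ray, as slopes to the right and down, at radius r is drawn at 1 + k1 r^2 times it, then the intrinsics apply), "world_from_camera" (4x4, takes a point from camera to world coordinates); the wrist camera has in their place "mount" (4x4, takes a point from camera to tool coordinates, whose origin is the TCP and whose axes are the flange's). Camera axes: x right, y down, z forward; pixel columns grow to the right and rows downward; lengths in mm; the calibration is good to about 2 mm. A picture is of the moment at which its call begins: read the wrist's pose just before it. There is no depth.
- job_done(): hands the job in, once; it reports no verdict.
Trained networks look in the newest picture that a camera, given by its name, has taken for a name from the list of things; names that differ only in an ending like _2 or _b are one class to them, and where a whole thing is asked for, a point or a joint stands for the part that bears it (a point fixed in the world has none). Each returns a list of dicts, best first, with "score" (0 to 1); they miss things now and then, are a little off and sometimes report something else, mostly with a low value. They report only what shows in the picture. A call takes as long as a camera call.
- search_frame(query, camera): "box" ([left, top, width, height] in pixels, round what is visible of it).
- regions_of(query, camera): "region" (420x560 bool, what is visible of it) and "box" ([left, top, width, height] in pixels, round what is visible of it).
The state is a dict: "clock": time; "joints": joint angles; "joint_vel": joint speeds; "joint_efforts": joint torques, N m; "position": TCP position; "ee_rot": TCP orientation; "contact_force": force on the tool from outside, world axes, zero at the start; "wrist_torque": the same for the moment, N m; "gripper_width": finger opening in mm.
Only numpy, scipy, OpenCV 4.12 (cv2) and the standard library are available. Lean on these libraries where they do the work, as an engineer would, in place of code of your own. Each camera call takes 0.05 s, during which the arm holds its last target. There are 200 camera calls.

### The job

With the fingertips, sweep the three round washers on the white sorting tray through the gap in its wall, one at a time, so that each drops into the slot behind before the next one follows. Only slide them: do not lift them off the deck. Leave the hexagon nut and the vial standing where they are on the tray and do not disturb the things on the bench.

Things in the scene. Friction and masses are not known exactly. Their poses are not given: they have to be found in the camera images.
- tray: white sorting tray, fixed to the bench. Origin on the bench; x points over the deck through the gate to the slot, y to the left of that, z up. Its deck is a flat floor 70 mm above the bench, x = -130 to 75, y = -160 to 160 mm, with a rim (4 mm thick, 8 mm high) on the three sides away from the gate; along x = 71 to 75 mm stands a thin wall 14 mm high with the gate in its middle.
- deck (a point): point on the deck, at the tray's (0, 0, 70) mm, same axes. At the start the five loose things on the deck (three washers, a nut, a vial) stand in random order near tray (x, y) = (-65, 0), (-37, 67), (-37, -67), (30, 95), (30, -95) mm, each up to 8 mm off both ways.
- gate (a point): middle of the gate, at deck height, tray x = 73 mm; same axes. The gap is 42 mm wide along y, between two round posts of 8 mm diameter, 18 mm high. The deck ends 2 mm beyond this point: a washer tips into the slot once its centre is some mm past that edge, so the finger pushing it need not pass the gate.
- slot (a point): middle of the slot's floor, 27 mm beyond the gate and 66 mm below the deck; same axes. The slot is a pocket open at the top, inside 50 mm long (x) and 68 mm wide (y); its three outer walls are 4 mm thick and 14 mm higher than the deck.
- washer1: a flat round steel washer, 32 mm outer diameter, 8 mm thick, with a 12 mm hole that no finger fits into, 30 to 55 g. At the start it lies flat on the deck of the tray. Origin: centre of its underside, z up along its axis. All three washers are alike.
- washer2: a flat round steel washer, 32 mm outer diameter, 8 mm thick, with a 12 mm hole that no finger fits into, 30 to 55 g. At the start it lies flat on the deck of the tray. Origin: centre of its underside, z up along its axis. All three washers are alike.
- washer3: a flat round steel washer, 32 mm outer diameter, 8 mm thick, with a 12 mm hole that no finger fits into, 30 to 55 g. At the start it lies flat on the deck of the tray. Origin: centre of its underside, z up along its axis. All three washers are alike.
- nut: steel hexagon nut standing on the deck, 24 mm across flats, 20 mm tall, 60 g; to be left where it is. Origin: centre of its underside.
- vial: amber glass vial with a metal cap standing on the deck, 22 mm diameter, 46 mm tall, 30 g; to be left where it is, upright. Origin: centre of its underside, z up its axis.
- solvent_bottle: bystander standing or lying loose on the bench beside the tray, to be left alone: bottle with a blue cap, 80 mm diameter, 170 mm tall. Origin: centre of its underside.
- beaker: bystander standing or lying loose on the bench beside the tray, to be left alone: glass beaker, 72 mm diameter, 90 mm tall. Origin: centre of its underside.
- wrench: bystander standing or lying loose on the bench beside the tray, to be left alone: open wrench about 180 mm long lying flat. Origin: on its underside.
- screwdriver: bystander standing or lying loose on the bench beside the tray, to be left alone: screwdriver about 200 mm long lying flat. Origin: on its underside.
- jar: bystander standing or lying loose on the bench beside the tray, to be left alone: amber jar with a white lid, 60 mm diameter, 70 mm tall. Origin: centre of its underside.

How it is judged:
By the outcome, as a careful person would: the job done as asked, in the order asked, and still so for the second after the job is handed in, with the robot touching nothing.
It also fails if it takes over 70 s, if anything falls off the work surface, if the arm or the gripper's body presses on something with over 40 N, if the wrist force passes 120 N, or if a joint passes its speed limit or range.

## Working session

There is one attempt and no reset: what is moved stays moved. The work goes in short steps, Python scripts to look and compute and a tool call to move; the robot and the scene stay as the last step left them, time stands still between calls to the robot, and variables do not carry over. Pictures are saved under pics/ and viewed, about 8 in all and at most 12, crops included, and the job is handed in when it is done.

Besides the shell and the picture viewer there is one more tool, called by a JSON object that holds its "api" and its "payload", one argument or row to a line. servo_tool: Moves the arm, as the interface text tells. Its arguments: {"type":"object","properties":{"turn":{"type":"array","items":{"type":"array","items":{"type":"number"}}},"dp":{"type":"array","items":{"type":"array","items":{"type":"number"}}},"fingers":{"type":"array","items":{"type":"number"}}},"required":["turn","dp","fingers"]}

```bash
mkdir -p pics; ls; cat > h.py <<'E'
import numpy as np, cv2
from bench import *
def K(d):
    f=210/np.tan(np.radians(d['vfov'])/2); return f
def ray(d,u,v,T):
    f=K(d); p=np.array([[[(u-d['cx'])/f,(v-d['cy'])/f]]],float)
    q=cv2.undistortPoints(p,np.eye(3),np.array([d['k1'],0,0,0.]))[0,0]
    return T[:3,3],T[:3,:3]@np.array([q[0],q[1],1.])
def onplane(d,u,v,z,T=None):
    T=np.array(d['world_from_camera']) if T is None else T
    o,r=ray(d,u,v,T); return o+r*(z-o[2])/r[2]
def proj(d,P,T=None):
    T=np.array(d['world_from_camera']) if T is None else T
    p=(np.asarray(P)-T[:3,3])@T[:3,:3]; s=p[:,:2]/p[:,2:]
    s=s*(1+d['k1']*(s**2).sum(1,keepdims=True)); return s*K(d)+[d['cx'],d['cy']]
def save(d,n): cv2.imwrite('pics/'+n,cv2.cvtColor(d['img'],cv2.COLOR_RGB2BGR))
E
python3 - <<'E'
from h import *
for c in ('top','scene'):
    d=get_image(c); save(d,c+'0.png'); print(c,d['vfov'],d['k1'],np.round(d['world_from_camera'],3).tolist())
    for q,z in (('washer1',78),('nut',90),('vial',116),('tray',70),('gate',70),('slot',4),('deck',70)):
        for r in search_frame(q,c)[:4]:
            b=r['box']; u,v=b[0]+b[2]/2,b[1]+b[3]/2
            print(q,round(r['score'],2),np.round(b),np.round(onplane(d,u,v,z),1))
print(read_state())
E
```

```text
pics
top 47.421657943110155 0.011045384152211696 [[0.015, -0.981, 0.196, 284.848], [-1.0, -0.014, 0.005, -6.462], [-0.002, -0.196, -0.981, 1592.619], [0.0, 0.0, 0.0, 1.0]]
washer1 0.45 [266. 226.   8.  12.] [523.5   2.   78. ]
washer1 0.42 [256. 206.  13.  11.] [590.1  27.9  78. ]
nut 0.71 [124. 229.  32.  27.] [481.3 412.   90. ]
nut 0.32 [265. 229.   8.   9.] [517.7   5.   90. ]
tray 0.79 [230. 178. 116.  87.] [559.1 -57.   70. ]
tray 0.71 [405. 186.  14.  28.] [ 638.  -457.9   70. ]
gate 0.67 [234. 179. 109.  87.] [556.4 -59.9  70. ]
slot 0.94 [234. 180. 111.  84.] [570.2 -62.6   4. ]
deck 0.92 [233. 179. 111.  84.] [560. -58.  70.]
scene 54.36064331181271 -0.014357490020248052 [[0.809, 0.347, -0.474, 1055.371], [0.588, -0.467, 0.66, -667.622], [0.008, -0.813, -0.582, 670.808], [0.0, 0.0, 0.0, 1.0]]
washer1 0.61 [292. 200.  11.   7.] [589.7  26.7  78. ]
washer1 0.6 [267. 193.  14.  10.] [528.1  11.   78. ]
washer1 0.43 [242. 206.  13.   8.] [506.3 -65.2  78. ]
nut 0.45 [231. 213.  12.  16.] [ 526.3 -128.1   90. ]
vial 0.54 [243. 230.  10.  21.] [ 610.8 -186.3  116. ]
tray 0.86 [17
[... 151 characters left out ...]
clock': 0.8, 'joints': array([-9.96428669e-01,  3.84707534e-01,  7.90677669e-03, -5.15303246e-05,
       -1.19397783e+00, -2.58613161e-01]), 'joint_vel': array([ 0.00159641,  0.00072904, -0.00089829,  0.00084828,  0.00125061,
        0.00045458]), 'joint_efforts': array([ 4.11301298e-04, -3.92027986e+01,  1.88607430e+01,  4.19026360e+00,
       -1.45548038e-04,  5.60311477e-07]), 'position': array([ 194.12479485, -594.06976396,  231.30252586]), 'ee_rot': array([-1.57212848e-01,  9.87564742e-01,  1.58217829e-06,  2.54971249e-05]), 'contact_force': array([-0.50060439,  0.03524324, -0.24251295]), 'wrist_torque': array([ 0.02716108, -0.00893832,  0.07527587]), 'gripper_width': 85.56790059776141}
```

```bash
python3 - <<'E'
import cv2,numpy as np
t=cv2.imread('pics/top0.png')[165:280,215:360]; s=cv2.imread('pics/scene0.png')[160:310,165:345]
a=cv2.resize(t,(580,460),interpolation=cv2.INTER_CUBIC)
b=cv2.resize(s,(720,600),interpolation=cv2.INTER_CUBIC)
cv2.imwrite('pics/t1.png',a); cv2.imwrite('pics/s1.png',b)
E
```

```text
(no output)
```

View pics/t1.png

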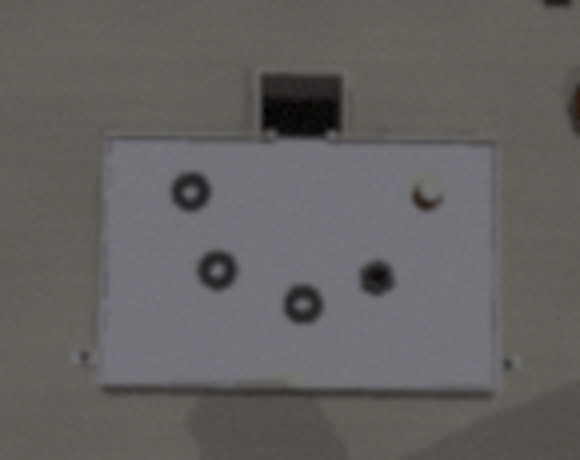

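View pics/s1.png

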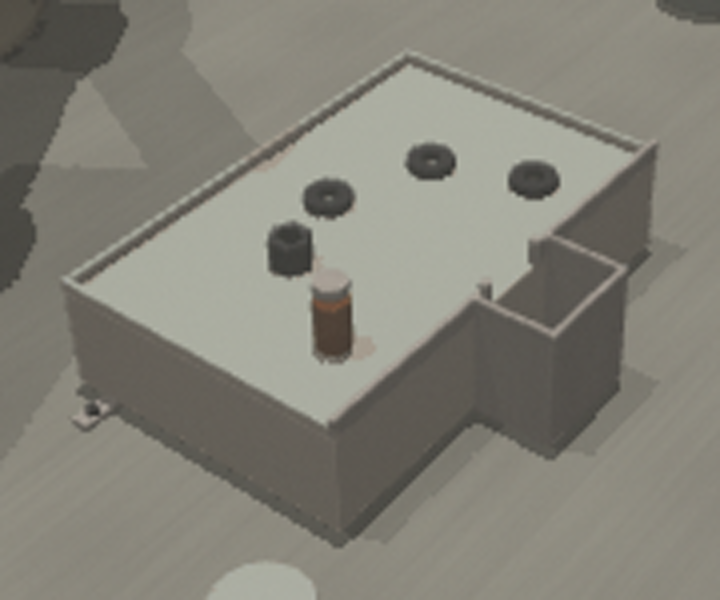

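View pics/scene0.png

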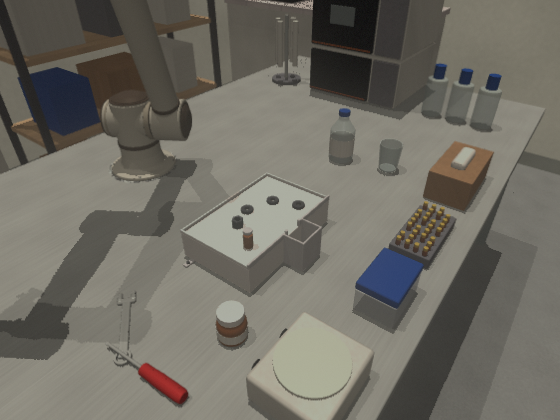

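The pictures show the washers at (262,213), (269,232) and (291,241) in the top view, left and middle of the tray. The nut at (309,234) and the vial at (322,213) are on the right. Next I move above the tray for a wrist view.

{"api": "servo_tool", "payload": {
  "turn": [
    [0,0,-0.06],
    [0,0,-0.06],
    [0,0,-0.06],
    [0,0,-0.06],
    [0,0,-0.06]
  ],
  "dp": [
    [0.02,0.05,0.03],
    [0.02,0.05,0.03],
    [0.02,0.05,0.03],
    [0.02,0.05,0.02],
    [0.02,0.05,0]
  ],
  "fingers": [0.02,0.02,0.02,0.02,0.02]
}}

```text
clock: 1.42
position: [295.0, -339.5, 342.0]
ee_rot: [0.0, 1.0, 0.002, 0.001]
contact_force: [1.3, 0.0, -0.5]
gripper_width: 20.1
```

{"api": "servo_tool", "payload": {
  "turn": [
    [0,0,0],
    [0,0,0],
    [0,0,0],
    [0,0,0],
    [0,0,0]
  ],
  "dp": [
    [0.03,0.055,0],
    [0.03,0.055,0],
    [0.03,0.055,0],
    [0.03,0.055,0],
    [0.03,0.055,0]
  ],
  "fingers": [0.02,0.02,0.02,0.02,0.02]
}}

```text
clock: 2.05
position: [442.6, -63.4, 345.1]
ee_rot: [0.001, 1.0, 0.001, 0.006]
contact_force: [1.0, -0.8, 0.1]
gripper_width: 20.2
```

```bash
python3 - <<'E'
from h import *
s=read_state(); print(s['position'],s['ee_rot'],s['gripper_width'],s['contact_force'])
d=get_image('wrist'); print(np.round(d['mount'],3).tolist(),d['vfov'],d['k1']); save(d,'w0.png')
E
```

```text
[442.63400428 -63.40882759 345.10907437] [9.61520003e-04 9.99983500e-01 1.33523902e-03 5.50381980e-03] 20.22855443296 [ 0.99453173 -0.79666454  0.10460549]
[[0.0, -0.952, -0.305, 77.459], [1.0, 0.0, 0.0, 0.84], [-0.0, -0.305, 0.952, -143.319], [0.0, 0.0, 0.0, 1.0]] 63.72598076483818 -0.07540855280628414
```

View pics/w0.png

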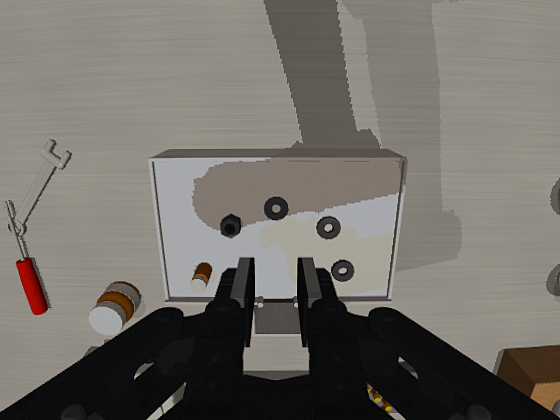

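The view is from above and faces the base: nut at (231,226), vial at (202,277), washers at (276,208), (328,228) and (343,271), and the gate posts near (260,304) and (297,304). I'll zoom in on this to fit the tray pose.

```bash
python3 - <<'E'
from h import *
from scipy.spatial.transform import Rotation as R
s=read_state(); d=get_image('wrist')
T=np.eye(4);T[:3,:3]=R.from_quat(s['ee_rot']).as_matrix();T[:3,3]=s['position'];T=T@np.array(d['mount'])
np.save('T0.npy',T)
for q,z in (('washer1',77),('nut',85),('vial',93)):
    for r in regions_of(q,'wrist')[:5]:
        v,u=np.nonzero(r['region']); 
        print(q,round(r['score'],2),np.round(r['box']),round(u.mean(),1),round(v.mean(),1),np.round(onplane(d,u.mean(),v.mean(),z,T),1))
for n,u,v,z in (('rimL',407,156,78),('rimR',150,158,78),('wallL',393,298,84),('wallR',164,300,84)): print(n,np.round(onplane(d,u,v,z,T),1))
im=cv2.cvtColor(d['img'],cv2.COLOR_RGB2BGR)[140:340,145:412]
cv2.imwrite('pics/w1.png',cv2.resize(im,None,fx=2.99,fy=2.99,interpolation=cv2.INTER_CUBIC))
E
```

```text
washer1 0.76 [325. 260.  24.  20.] 338.3 267.8 [587.9  29.4  77. ]
washer1 0.71 [315. 215.  21.  23.] 324.2 225.1 [525.3   6.8  77. ]
washer1 0.67 [258. 194.  26.  25.] 270.9 205.9 [499.2 -62.5  77. ]
nut 0.61 [217. 213.  22.  22.] 225.1 223.1 [ 519.8 -120.8   85. ]
nut 0.59 [ 82. 280.  55.  54.] 109.8 305.6 [ 646.1 -292.    85. ]
vial 0.62 [183. 260.  29.  30.] 196.1 274.7 [ 589.8 -161.4   93. ]
rimL [434.  104.8  78. ]
rimR [ 437.4 -210.9   78. ]
wallL [632.4 108.6  84. ]
wallR [ 635.7 -212.4   84. ]
```

View pics/w1.png

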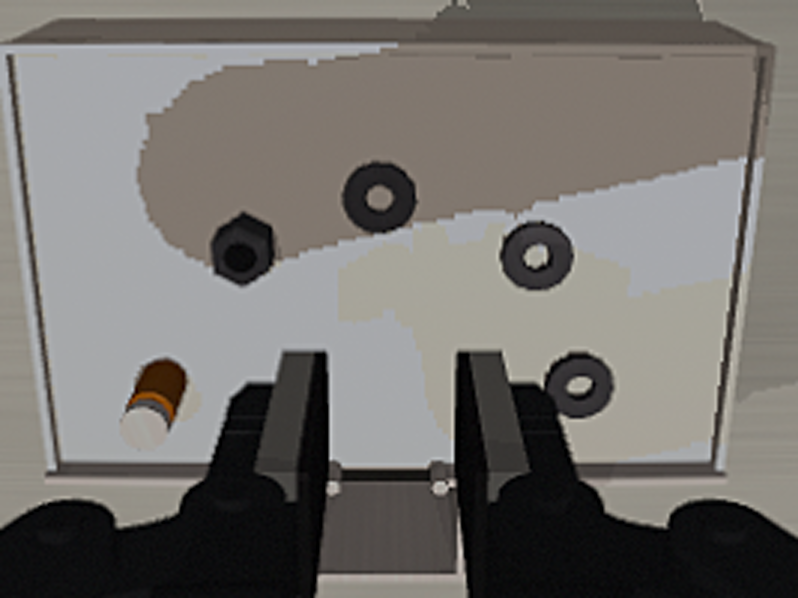

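```bash
python3 - <<'E'
from h import *
from scipy.optimize import least_squares
T=np.load('T0.npy'); d=get_image('wrist')
m=[((73,25,88),(441,487)),((73,-25,88),(333,487)),((-126,156,70),(759,57)),((-126,-156,70),(12,57)),((71,156,70),(716,464)),((71,-156,70),(54,462))]
P=np.array([a for a,b in m],float); U=np.array([b for a,b in m])/2.99+[145,140]
W=lambda p,P:np.c_[np.cos(p[2])*P[:,0]-np.sin(p[2])*P[:,1]+p[0],np.sin(p[2])*P[:,0]+np.cos(p[2])*P[:,1]+p[1],P[:,2]+(p[3] if len(p)>3 else 0)]
r=least_squares(lambda p:(proj(d,W(p,P),T)-U).ravel(),[560,-55,0]); p=r.x
print(p,np.round(r.fun.reshape(-1,2),1).tolist())
r4=least_squares(lambda p:(proj(d,W(p,P),T)-U).ravel(),[560,-55,0,0]); print('with z',r4.x,np.round(r4.fun,1))
np.save('tray.npy',p)
c,s=np.cos(p[2]),np.sin(p[2])
for n,u,v,z in (('wC',380,197,78),('wB',537,256,78),('wA',580,386,78),('nut',242,250,88),):
    q=onplane(d,u/2.99+145,v/2.99+140,z,T); x,y=q[:2]-p[:2]; print(n,np.round(q,1),np.round([c*x+s*y,-s*x+c*y],1))
g=W(p,np.array([[73,0,70.]])); print('gate',g)
print(read_state()['position'],read_state()['ee_rot'])
E
```

```text
[ 5.64790084e+02 -5.82781139e+01  1.31147588e-03] [[-0.3, 0.8], [-0.4, 0.9], [-0.3, -0.6], [0.5, -0.9], [-2.2, -0.6], [2.6, 0.1]]
with z [ 5.64014570e+02 -5.82774018e+01  1.30897367e-03  1.92135646e+00] [-0.2  1.2 -0.4  1.2  0.3 -0.9 -0.1 -1.3 -1.8 -0.3  2.2  0.4]
wC [498.9 -61.   78. ] [-65.9  -2.7]
wB [525.7   7.2  78. ] [-39.   65.6]
wA [589.4  30.3  78. ] [24.7 88.5]
nut [ 519.3 -119.3   88. ] [-45.5 -61. ]
gate [[637.79002146 -58.18237615  70.        ]]
[441.76905077 -65.98242929 344.57652561] [0.00153133 0.99998734 0.00116922 0.00464798]
```

{"api": "servo_tool", "payload": {
  "turn": [
    [0,0,0],
    [0,0,0],
    [0,0,0],
    [0,0,0],
    [0,0,0]
  ],
  "dp": [
    [0.004,0.001,-0.06],
    [0.004,0.001,-0.06],
    [0.004,0.001,-0.06],
    [0.004,0.002,-0.05],
    [0,0,-0.028]
  ],
  "fingers": [0.02,0.02,0.02,0.02,0.02]
}}

```text
clock: 2.98
position: [457.6, -68.7, 85.5]
ee_rot: [0.008, 1.0, 0.002, 0.013]
contact_force: [0.9, -0.5, 0.4]
gripper_width: 20.2
```

```bash
python3 - <<'E'
from h import *
s=read_state(); print(s['position'],s['ee_rot'],s['gripper_width'],s['contact_force'])
E
```

```text
[457.64935702 -68.69019931  85.51992212] [0.00842034 0.99988184 0.00181324 0.0127321 ] 20.184828529325298 [ 0.86920468 -0.48912817  0.35019696]
```

{"api": "servo_tool", "payload": {
  "turn": [
    [-0.004,0.026,0.017],
    [0,0,0],
    [0,0,0],
    [0,0,0],
    [0,0,0]
  ],
  "dp": [
    [0,0.0075,-0.004],
    [0,0,-0.003],
    [0,0,-0.003],
    [0,0,-0.002],
    [0,0,0]
  ],
  "fingers": [0.02,0.02,0.02,0.02,0.02]
}}

```text
clock: 3.6
position: [458.8, -63.3, 75.6]
ee_rot: [0.002, 1.0, -0.0, 0.001]
contact_force: [0.4, -0.9, -0.3]
gripper_width: 20.3
```

{"api": "servo_tool", "payload": {
  "turn": [
    [0,0,0],
    [0,0,0],
    [0,0,0],
    [0,0,0],
    [0,0,0]
  ],
  "dp": [
    [0,0.002,-0.0015],
    [0,0,-0.0015],
    [0,0,0],
    [0.008,0,0],
    [0.008,0,0]
  ],
  "fingers": [0.02,0.02,0.02,0.02,0.02]
}}

```text
clock: 4.22
position: [475.8, -60.9, 73.2]
ee_rot: [0.001, 1.0, -0.0, 0.002]
contact_force: [0.4, -0.1, -0.1]
gripper_width: 20.3
```

```bash
python3 - <<'E'
from h import *
d=get_image('wrist'); save(d,'w2.png')
E
```

```text
(no output)
```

View pics/w2.png

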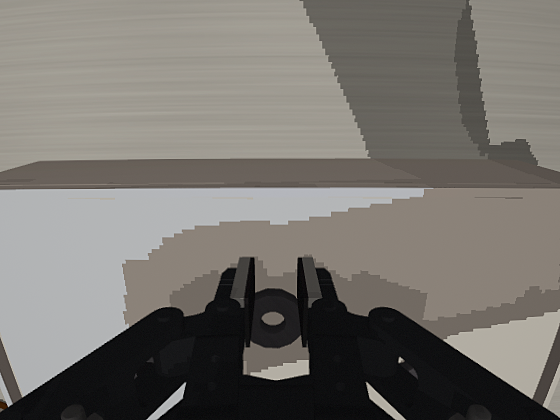

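{"api": "servo_tool", "payload": {
  "turn": [
    [0,0,0],
    [0,0,0],
    [0,0,0],
    [0,0,0],
    [0,0,0]
  ],
  "dp": [
    [0.015,0.0005,0],
    [0.025,0.0005,0],
    [0.025,0.0005,0],
    [0.025,0.0005,0],
    [0.02,0.0005,0]
  ],
  "fingers": [0.02,0.02,0.02,0.02,0.02]
}}

```text
clock: 4.9
position: [589.6, -58.8, 72.4]
ee_rot: [0.001, 1.0, -0.0, 0.0]
contact_force: [-0.3, 0.3, 1.1]
gripper_width: 20.0
```

{"api": "servo_tool", "payload": {
  "turn": [
    [0,0,0],
    [0,0,0],
    [0,0,0],
    [0,0,0],
    [0,0,0]
  ],
  "dp": [
    [0.01,0,0],
    [0.005,0,0],
    [0,0,0],
    [0,0,0],
    [0,0,0]
  ],
  "fingers": [0.02,0.02,0.02,0.02,0.02]
}}

```text
clock: 5.52
position: [604.4, -58.9, 71.5]
ee_rot: [0.002, 1.0, -0.0, -0.001]
contact_force: [-0.9, -0.1, 0.9]
gripper_width: 19.9
```

```bash
cat > look.py <<'E'
from h import *
import sys
from scipy.spatial.transform import Rotation as R
p=np.load('tray.npy')
s=read_state(); d=get_image('wrist')
q=s['ee_rot']; print('TCP',np.round(s['position'],1),'fix turn',np.round(2*np.array([-q[2],q[3],q[0]])*np.sign(q[1]),3),'tcp in tray',np.round(s['position'][:2]-p[:2],1))
T=np.eye(4);T[:3,:3]=R.from_quat(q).as_matrix();T[:3,3]=s['position'];T=T@np.array(d['mount'])
for r in regions_of('washer1','wrist')[:5]:
    m=cv2.fillPoly(np.zeros((420,560),np.uint8),cv2.findContours(r['region'].astype(np.uint8),0,2)[0],1)
    v,u=np.nonzero(m); w=onplane(d,u.mean(),v.mean(),77,T)
    print('wash',round(r['score'],2),np.round(r['box']),np.round(w,1),'tray',np.round(w[:2]-p[:2],1))
g=np.array([[p[0]+73,p[1]+y,88] for y in (-25,25)]);print('posts px',np.round(proj(d,g,T)).tolist())
save(d,sys.argv[1])
E
python3 look.py w3.png
```

```text
TCP [604.4 -58.9  71.5] fix turn [ 0.001 -0.001  0.004] tcp in tray [39.7 -0.7]
wash 0.74 [249. 290.  51.  62.] [628.5 -58.2  77. ] tray [63.7  0.1]
wash 0.72 [398.  60.  76.  82.] [526.1   6.1  77. ] tray [-38.7  64.4]
wash 0.59 [429. 218.  72.  62.] [589.1  28.4  77. ] tray [24.3 86.7]
posts px [[222.0, 353.0], [329.0, 353.0]]
```

View pics/w3.png

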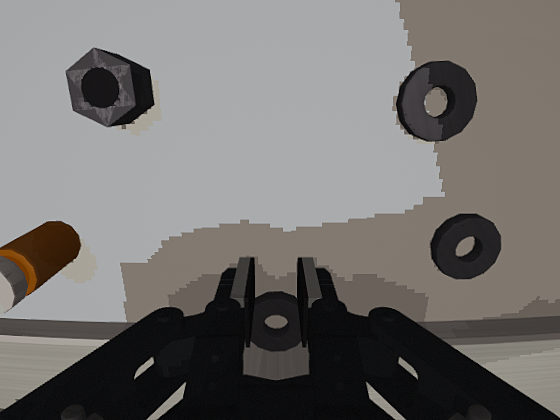

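The first washer is nestled at tray (64, 0), lined up with the gate. Next I back off a little, shut the fingers and push it straight through.

{"api": "servo_tool", "payload": {
  "turn": [
    [0,0,0.004],
    [0,0,0],
    [0,0,0],
    [0,0,0],
    [0,0,0]
  ],
  "dp": [
    [-0.006,0.0005,0.0015],
    [-0.002,0,0],
    [0,0,0],
    [0,0,0],
    [0,0,0]
  ],
  "fingers": [0,0,0,0,0]
}}

```text
clock: 6.25
position: [595.8, -58.3, 73.5]
ee_rot: [-0.0, 1.0, -0.0, -0.0]
contact_force: [0.0, 0.1, 0.9]
gripper_width: 0.2
```

{"api": "servo_tool", "payload": {
  "turn": [
    [0,0,0],
    [0,0,0],
    [0,0,0],
    [0,0,0],
    [0,0,0]
  ],
  "dp": [
    [0.004,0,0],
    [0.008,0,0],
    [0.008,0,0],
    [0.006,0,0],
    [0.003,0,0]
  ],
  "fingers": [0,0,0,0,0]
}}

```text
clock: 6.88
position: [627.3, -58.4, 73.2]
ee_rot: [-0.0, 1.0, -0.0, -0.0]
contact_force: [0.3, 0.3, -0.7]
gripper_width: -0.2
```

```bash
python3 look.py w4.png
```

```text
TCP [627.3 -58.4  73.2] fix turn [ 0.001 -0.001 -0.001] tcp in tray [62.5 -0.1]
wash 0.66 [434. 164.  72.  72.] [589.3  28.5  77. ] tray [24.5 86.7]
wash 0.62 [396.   0.  86.  86.] [526.4   6.2  77. ] tray [-38.4  64.4]
posts px [[218.0, 309.0], [330.0, 309.0]]
```

{"api": "servo_tool", "payload": {
  "turn": [
    [0,0,0],
    [0,0,-0.16],
    [0,0,-0.16],
    [0,0,-0.17],
    [0,0,-0.17]
  ],
  "dp": [
    [-0.02,0,0.005],
    [-0.01,0,0.04],
    [-0.03,0.026,0.005],
    [-0.035,0.03,0],
    [-0.035,0.03,0]
  ],
  "fingers": [0,0.02,0.02,0.02,0.02]
}}

```text
clock: 7.6
position: [494.8, 28.0, 123.7]
ee_rot: [0.336, 0.942, 0.001, -0.0]
contact_force: [0.4, 0.1, 1.1]
gripper_width: 20.2
```

```bash
python3 look.py w5.png; python3 - <<'E'
from h import *
s=read_state(); print(s['joints'])
d=get_image('top'); save(d,'t5.png')
d=get_image('scene'); save(d,'s5.png')
a=cv2.resize(cv2.imread('pics/t5.png')[165:265,225:345],(480,400),interpolation=2)
b=cv2.resize(cv2.imread('pics/s5.png')[175:275,240:320],(320,400),interpolation=2)
cv2.imwrite('pics/m5.png',np.hstack([a,b]))
E
```

```text
TCP [494.8  28.  123.7] fix turn [-0.002 -0.001  0.672] tcp in tray [-70.   86.3]
wash 0.84 [256. 267.  41.  44.] [524.5   6.9  77. ] tray [-40.3  65.2]
wash 0.49 [356. 314.  12.   1.] [575.1  39.   77. ] tray [10.3 97.3]
posts px [[280.0, 458.0], [332.0, 429.0]]
[ 0.38615405  0.2765486  -0.4563282  -0.00429657 -0.83962245 -2.63210664]
```

View pics/m5.png

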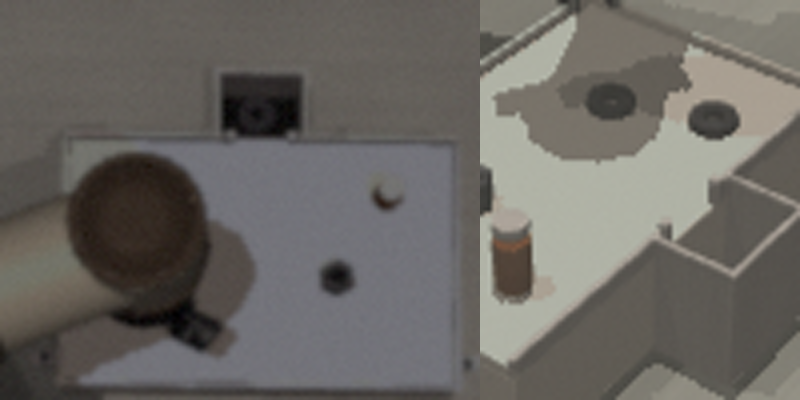

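The first washer lies on the slot floor (top view, 255,113 in the crop). The rest is undisturbed. Next I lower behind the second washer.

{"api": "servo_tool", "payload": {
  "turn": [
    [0,0,0.025],
    [0,0,0],
    [0,0,0],
    [0,0,0],
    [0,0,0]
  ],
  "dp": [
    [0.0012,0.0015,-0.025],
    [0,0,-0.02],
    [0,0,-0.004],
    [0,0,0],
    [0,0,0]
  ],
  "fingers": [0.02,0.02,0.02,0.02,0.02]
}}

```text
clock: 8.43
position: [501.9, 28.0, 75.3]
ee_rot: [0.319, 0.948, 0.002, 0.002]
contact_force: [-0.4, -0.2, 0.4]
gripper_width: 20.2
```

```bash
python3 look.py w6.png
```

```text
TCP [501.9  28.   75.3] fix turn [-0.005  0.005  0.639] tcp in tray [-62.9  86.3]
wash 0.78 [250. 300.  52.  58.] [526.3   9.7  77. ] tray [-38.5  68. ]
wash 0.61 [366. 390.  20.  16.] [598.1  26.5  77. ] tray [33.4 84.8]
posts px [[264.0, 520.0], [329.0, 492.0]]
```

{"api": "servo_tool", "payload": {
  "turn": [
    [0,0,0],
    [0,0,0],
    [0,0,0],
    [0,0,0],
    [0,0,0]
  ],
  "dp": [
    [0.012,-0.01,-0.002],
    [0.018,-0.0145,0],
    [0.02,-0.016,0],
    [0.018,-0.0145,0],
    [0.01,-0.008,0]
  ],
  "fingers": [0.02,0.02,0.02,0.02,0.02]
}}

```text
clock: 9.15
position: [584.9, -38.3, 74.7]
ee_rot: [0.318, 0.948, 0.003, 0.004]
contact_force: [-0.3, 0.6, -0.1]
gripper_width: 20.0
```

```bash
python3 look.py w7.png
```

```text
TCP [584.9 -38.3  74.7] fix turn [-0.007  0.008  0.636] tcp in tray [20.1 19.9]
wash 0.95 [252. 286.  47.  58.] [602.5 -50.3  77. ] tray [37.7  7.9]
wash 0.73 [369. 168.  71.  69.] [589.   29.8  77. ] tray [24.3 88.1]
posts px [[266.0, 405.0], [348.0, 358.0]]
```

{"api": "servo_tool", "payload": {
  "turn": [
    [0,0,0],
    [0,0,0],
    [-0.007,0.008,0],
    [0,0,0],
    [0,0,0.1]
  ],
  "dp": [
    [0.007,-0.006,0],
    [0,-0.0005,0],
    [0,0,0],
    [-0.01,0.008,0],
    [-0.008,0.006,0]
  ],
  "fingers": [0.02,0.02,0.02,0.02,0.02]
}}

```text
clock: 9.88
position: [571.7, -29.4, 74.5]
ee_rot: [0.269, 0.963, -0.002, 0.001]
contact_force: [-0.3, -0.3, -0.5]
gripper_width: 19.9
```

{"api": "servo_tool", "payload": {
  "turn": [
    [0,0,0.13],
    [0,0,0.13],
    [0,0,0.14],
    [0,0,0.14],
    [0,0,0]
  ],
  "dp": [
    [0,-0.006,0],
    [0,-0.006,0],
    [0,-0.006,0],
    [0,-0.006,0],
    [0,0,0]
  ],
  "fingers": [0.02,0.02,0.02,0.02,0.02]
}}

```text
clock: 10.5
position: [566.5, -49.7, 75.2]
ee_rot: [-0.009, 1.0, -0.001, -0.0]
contact_force: [-0.2, -0.0, 0.5]
gripper_width: 20.0
```

```bash
python3 look.py w8.png
```

```text
TCP [566.5 -49.7  75.2] fix turn [ 0.003 -0.    -0.017] tcp in tray [1.7 8.5]
wash 0.83 [244. 321.  41.  57.] [610.4 -53.5  77. ] tray [45.7  4.7]
wash 0.57 [400. 288.  64.  51.] [585.7  30.1  77. ] tray [20.9 88.3]
posts px [[207.0, 405.0], [303.0, 407.0]]
```

{"api": "servo_tool", "payload": {
  "turn": [
    [0,0,-0.017],
    [0,0,0],
    [0,0,0],
    [0,0,0],
    [0,0,0]
  ],
  "dp": [
    [0,-0.0065,-0.002],
    [0.005,0,0],
    [0.01,0,0],
    [0.008,-0.0005,0],
    [0.008,-0.0005,0]
  ],
  "fingers": [0.02,0.02,0.02,0.02,0.02]
}}

```text
clock: 11.22
position: [599.6, -56.9, 73.0]
ee_rot: [0.002, 1.0, -0.001, -0.0]
contact_force: [0.4, 1.0, -0.7]
gripper_width: 19.9
```

```bash
python3 look.py w9.png
```

```text
TCP [599.6 -56.9  73. ] fix turn [ 0.003 -0.     0.004] tcp in tray [34.8  1.3]
wash 0.95 [252. 285.  46.  62.] [621.9 -56.3  77. ] tray [57.1  2. ]
wash 0.9 [426. 224.  68.  63.] [588.9  28.5  77. ] tray [24.1 86.7]
posts px [[218.0, 359.0], [324.0, 359.0]]
```

View pics/w9.png

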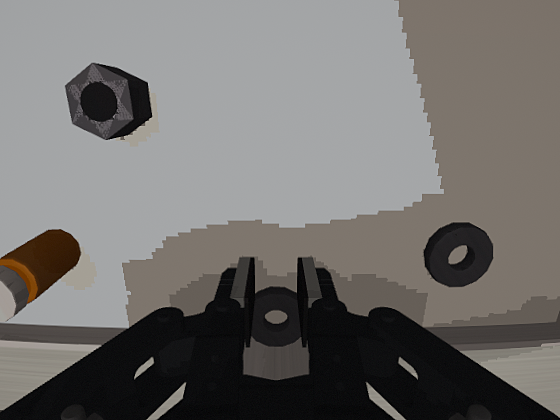

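The second washer is cradled at tray (58, 1). I finish it the same way as the first.

{"api": "servo_tool", "payload": {
  "turn": [
    [0,0,0],
    [0,0,0],
    [0,0,0],
    [0,0,0],
    [0,0,0]
  ],
  "dp": [
    [0.005,-0.001,0],
    [0,-0.0005,0],
    [-0.006,0,0.0005],
    [-0.002,0,0],
    [0,0,0]
  ],
  "fingers": [0.02,0.02,0,0,0]
}}

```text
clock: 11.95
position: [596.1, -58.5, 73.5]
ee_rot: [0.002, 1.0, -0.001, -0.0]
contact_force: [0.6, 0.1, 0.7]
gripper_width: 0.4
```

{"api": "servo_tool", "payload": {
  "turn": [
    [0,0,0],
    [0,0,0],
    [0,0,0],
    [0,0,0],
    [0,0,0]
  ],
  "dp": [
    [0.004,0,0],
    [0.008,0,0],
    [0.008,0,0],
    [0.006,0,0],
    [0.004,0,0]
  ],
  "fingers": [0,0,0,0,0]
}}

```text
clock: 12.58
position: [628.7, -58.5, 73.6]
ee_rot: [0.002, 1.0, -0.001, 0.0]
contact_force: [-0.4, -0.9, 0.2]
gripper_width: 0.1
```

```bash
python3 look.py w10.png
```

```text
TCP [628.7 -58.5  73.6] fix turn [0.003 0.001 0.003] tcp in tray [63.9 -0.2]
wash 0.68 [434. 160.  75.  70.] [589.4  28.6  77. ] tray [24.6 86.9]
posts px [[218.0, 306.0], [330.0, 306.0]]
```

{"api": "servo_tool", "payload": {
  "turn": [
    [0,0,0],
    [0,0,0.17],
    [0,0,0.17],
    [0,0,0.17],
    [0,0,0.17]
  ],
  "dp": [
    [-0.02,0,0.005],
    [-0.01,0,0.04],
    [0,0.02,0.02],
    [0,0.02,0],
    [0,0.02,0]
  ],
  "fingers": [0,0.02,0.02,0.02,0.02]
}}

```text
clock: 13.3
position: [596.2, 1.6, 140.1]
ee_rot: [-0.341, 0.94, -0.002, -0.0]
contact_force: [-0.2, 0.4, 0.3]
gripper_width: 19.8
```

```bash
python3 look.py w11.png; python3 - <<'E'
from h import *
d=get_image('scene'); 
for q in ('solvent_bottle','beaker'):
    for r in search_frame(q,'scene')[:2]:
        b=r['box']; print(q,r['score'],np.round(onplane(d,b[0]+b[2]/2,b[1]+b[3]*.93,0)))
t=get_image('top'); save(t,'t11.png'); save(d,'s11.png')
a=cv2.resize(cv2.imread('pics/t11.png')[165:265,225:345],(480,400),interpolation=2)
b=cv2.resize(cv2.imread('pics/s11.png')[175:275,240:320],(320,400),interpolation=2)
cv2.imwrite('pics/m11.png',np.hstack([a,b]))
E
```

```text
TCP [596.2   1.6 140.1] fix turn [ 0.004 -0.    -0.681] tcp in tray [31.4 59.8]
wash 0.8 [154. 205.  30.  25.] [638.5 -55.8  77. ] tray [73.7  2.5]
wash 0.76 [290. 220.  48.  45.] [588.7  28.7  77. ] tray [23.9 87. ]
wash 0.65 [148. 209.  34.  26.] [645.4 -54.6  77. ] tray [80.6  3.6]
posts px [[125.0, 196.0], [191.0, 245.0]]
solvent_bottle 0.76 [509. 408.   0.]
solvent_bottle 0.29 [ 691. -336.    0.]
beaker 0.73 [663. 456.   0.]
```

View pics/m11.png

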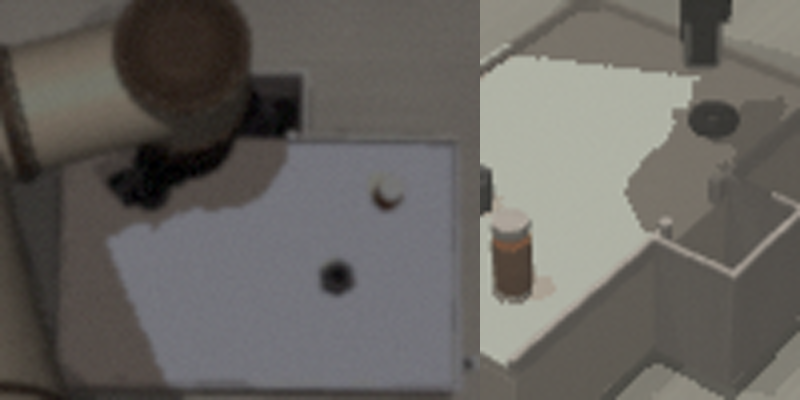

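```bash
python3 - <<'E'
import cv2
cv2.imwrite('pics/c11.png',cv2.resize(cv2.imread('pics/w11.png')[150:290,90:280],None,fx=4,fy=4,interpolation=2))
E
```

```text
(no output)
```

View pics/c11.png

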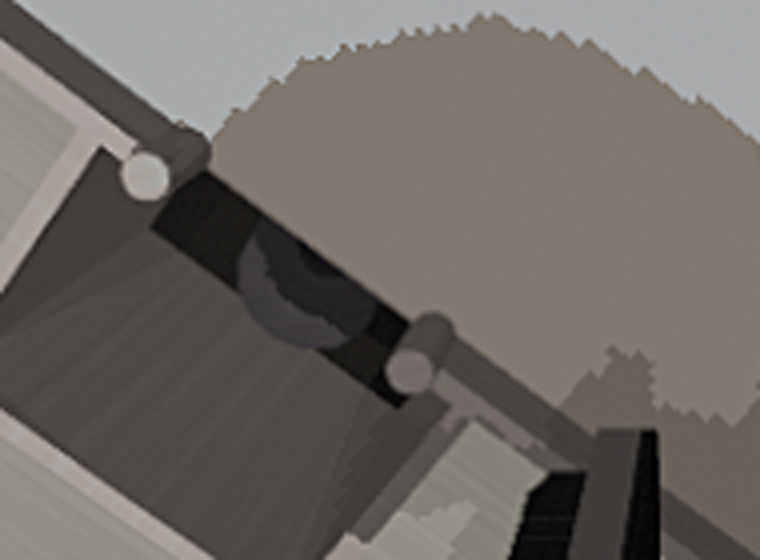

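The washer seen at the gate is smaller and cut off by the deck edge, so it is down in the slot and the second one is in. I go on round to the outer side of the last washer.

{"api": "servo_tool", "payload": {
  "turn": [
    [0,0,0.155],
    [0,0,0.155],
    [0,0,0.155],
    [0,0,0.155],
    [0,0,0.155]
  ],
  "dp": [
    [-0.001,0.014,0],
    [-0.001,0.014,0],
    [-0.001,0.014,0],
    [0,0.014,0],
    [0,0.008,0]
  ],
  "fingers": [0.02,0.02,0.02,0.02,0.02]
}}

```text
clock: 14.22
position: [592.6, 61.4, 138.0]
ee_rot: [-0.672, 0.74, -0.002, -0.001]
contact_force: [-0.3, -0.2, 0.4]
gripper_width: 20.5
```

{"api": "servo_tool", "payload": {
  "turn": [
    [0,0,0],
    [0,0,0],
    [0,0,0],
    [0,0,0],
    [0,0,0]
  ],
  "dp": [
    [0,0,-0.02],
    [0,0,-0.02],
    [0,0,0],
    [0,0,0],
    [0,0,0]
  ],
  "fingers": [0.02,0.02,0.02,0.02,0.02]
}}

```text
clock: 14.85
position: [593.7, 59.2, 98.4]
ee_rot: [-0.67, 0.742, -0.003, -0.001]
contact_force: [-0.5, 0.9, 0.5]
gripper_width: 19.9
```

```bash
python3 look.py w12.png
```

```text
TCP [593.7  59.2  98.4] fix turn [ 6.000e-03 -1.000e-03 -1.341e+00] tcp in tray [ 28.9 117.5]
wash 0.73 [115.  29.  47.  51.] [649.6 -45.6  77. ] tray [84.8 12.7]
wash 0.71 [128.  22.  34.  53.] [643.5 -48.4  77. ] tray [78.8  9.8]
wash 0.61 [244. 170.  64.  61.] [590.6  29.3  77. ] tray [25.9 87.6]
posts px [[134.0, -47.0], [155.0, 78.0]]
```

{"api": "servo_tool", "payload": {
  "turn": [
    [0,0,0],
    [0,0,0],
    [0,0,0],
    [0,0,0],
    [0,0,0]
  ],
  "dp": [
    [0,0.004,-0.012],
    [0,0,-0.01],
    [0,0,-0.002],
    [0,0,0],
    [0,0,0]
  ],
  "fingers": [0.02,0.02,0.02,0.02,0.02]
}}

```text
clock: 15.58
position: [593.7, 63.8, 72.8]
ee_rot: [-0.67, 0.742, -0.003, -0.0]
contact_force: [-0.3, -0.5, -0.4]
gripper_width: 20.1
```

```bash
python3 look.py w13.png
```

```text
TCP [593.7  63.8  72.8] fix turn [ 6.000e-03 -1.000e-03 -1.341e+00] tcp in tray [ 28.9 122.1]
wash 0.84 [109.   2.  34.  57.] [641.9 -47.4  77. ] tray [77.1 10.8]
wash 0.82 [239. 169.  75.  71.] [590.2  29.1  77. ] tray [25.4 87.4]
wash 0.79 [95. 11. 46. 58.] [647.3 -42.9  77. ] tray [82.5 15.4]
posts px [[103.0, -90.0], [128.0, 60.0]]
```

{"api": "servo_tool", "payload": {
  "turn": [
    [0,0,0],
    [0,0,0],
    [0,0,0],
    [0,0,0],
    [0,0,0]
  ],
  "dp": [
    [-0.001,-0.012,0],
    [-0.002,-0.018,0],
    [-0.002,-0.02,0],
    [-0.002,-0.02,0],
    [-0.001,-0.012,0]
  ],
  "fingers": [0.02,0.02,0.02,0.02,0.02]
}}

```text
clock: 16.3
position: [584.9, -24.1, 73.6]
ee_rot: [-0.67, 0.742, -0.003, 0.0]
contact_force: [0.0, 0.3, 0.6]
gripper_width: 19.9
```

{"api": "servo_tool", "payload": {
  "turn": [
    [0,0,0],
    [0,0,0],
    [0,0,0],
    [0,0,0],
    [0,0,0]
  ],
  "dp": [
    [-0.001,-0.008,0],
    [0,-0.004,0],
    [0,0,0],
    [0,0,0],
    [0,0,0]
  ],
  "fingers": [0.02,0.02,0.02,0.02,0.02]
}}

```text
clock: 16.92
position: [584.1, -37.5, 73.6]
ee_rot: [-0.67, 0.742, -0.003, 0.0]
contact_force: [0.3, -0.1, 0.5]
gripper_width: 20.1
```

```bash
python3 look.py w14.png
```

```text
TCP [584.1 -37.5  73.6] fix turn [ 7.00e-03  1.00e-03 -1.34e+00] tcp in tray [19.3 20.8]
wash 0.88 [239. 197.  72.  67.] [581.9 -61.8  77. ] tray [17.1 -3.6]
wash 0.83 [115. 183.  39.  48.] [646.5 -75.5  77. ] tray [ 81.7 -17.2]
wash 0.72 [131. 204.  25.  30.] [640.2 -71.4  77. ] tray [ 75.4 -13.1]
posts px [[133.0, 199.0], [159.0, 305.0]]
```

{"api": "servo_tool", "payload": {
  "turn": [
    [0,0,0],
    [0,0,-0.1],
    [0,0,-0.17],
    [0,0,-0.17],
    [0,0,-0.17]
  ],
  "dp": [
    [0.001,0.012,0],
    [0,0.005,0.03],
    [-0.008,0,0.01],
    [-0.008,-0.004,0],
    [-0.008,-0.01,0]
  ],
  "fingers": [0.02,0.02,0.02,0.02,0.02]
}}

```text
clock: 17.65
position: [561.5, -30.0, 114.7]
ee_rot: [-0.409, 0.913, -0.003, 0.0]
contact_force: [-0.1, 0.8, -0.5]
gripper_width: 20.4
```

{"api": "servo_tool", "payload": {
  "turn": [
    [0,0,-0.17],
    [0,0,-0.17],
    [0,0,-0.17],
    [0,0,-0.17],
    [0,0,-0.12]
  ],
  "dp": [
    [-0.006,-0.008,0],
    [-0.004,-0.008,0],
    [-0.004,-0.008,0],
    [0,-0.004,0],
    [0,0,0]
  ],
  "fingers": [0.02,0.02,0.02,0.02,0.02]
}}

```text
clock: 18.27
position: [547.1, -55.2, 115.4]
ee_rot: [-0.009, 1.0, -0.002, -0.0]
contact_force: [-0.0, 0.0, -0.2]
gripper_width: 20.0
```

```bash
python3 look.py w15.png
```

```text
TCP [547.1 -55.2 115.4] fix turn [ 0.005 -0.001 -0.018] tcp in tray [-17.7   3.1]
wash 0.97 [252. 268.  38.  49.] [580.2 -57.4  77. ] tray [15.4  0.9]
wash 0.58 [  0.  22. 559. 355.] [508.3 -57.   77. ] tray [-56.5   1.3]
posts px [[228.0, 375.0], [306.0, 377.0]]
```

{"api": "servo_tool", "payload": {
  "turn": [
    [0.005,0,-0.018],
    [0,0,0],
    [0,0,0],
    [0,0,0],
    [0,0,0]
  ],
  "dp": [
    [-0.001,-0.004,-0.02],
    [-0.001,0,-0.018],
    [0,0,-0.004],
    [0,0,0],
    [0,0,0]
  ],
  "fingers": [0.02,0.02,0.02,0.02,0.02]
}}

```text
clock: 19.0
position: [546.9, -56.9, 74.0]
ee_rot: [-0.008, 1.0, 0.0, 0.002]
contact_force: [-1.0, 0.2, -0.5]
gripper_width: 19.8
```

```bash
python3 look.py w16.png
```

```text
TCP [546.9 -56.9  74. ] fix turn [-0.     0.003 -0.016] tcp in tray [-17.9   1.4]
wash 0.94 [244. 306.  52.  59.] [580.4 -57.9  77. ] tray [15.6  0.4]
wash 0.51 [  4. 320.  99.  85.] [ 600.4 -175.4   77. ] tray [  35.7 -117.1]
posts px [[222.0, 433.0], [315.0, 434.0]]
```

{"api": "servo_tool", "payload": {
  "turn": [
    [0,0,-0.015],
    [0,0,0],
    [0,0,0],
    [0,0,0],
    [0,0,0]
  ],
  "dp": [
    [0.008,-0.001,0],
    [0.014,0,0],
    [0.014,0,0],
    [0.012,0,0],
    [0.006,0,0]
  ],
  "fingers": [0.02,0.02,0.02,0.02,0.02]
}}

```text
clock: 19.73
position: [605.6, -58.2, 74.8]
ee_rot: [0.0, 1.0, 0.0, 0.003]
contact_force: [-0.9, 0.6, 0.3]
gripper_width: 19.9
```

```bash
python3 look.py w17.png
```

```text
TCP [605.6 -58.2  74.8] fix turn [-0.     0.005  0.   ] tcp in tray [40.8  0.1]
wash 0.78 [249. 285.  52.  59.] [627.1 -57.4  77. ] tray [62.3  0.9]
wash 0.62 [  2.   1. 558. 377.] [550.9 -52.9  77. ] tray [-13.9   5.3]
posts px [[221.0, 346.0], [326.0, 346.0]]
```

{"api": "servo_tool", "payload": {
  "turn": [
    [0,0.005,0],
    [0,0,0],
    [0,0,0],
    [0,0,0],
    [0,0,0]
  ],
  "dp": [
    [-0.007,0,-0.001],
    [-0.002,0,0],
    [0,0,0],
    [0,0,0],
    [0,0,0]
  ],
  "fingers": [0,0,0,0,0]
}}

```text
clock: 20.45
position: [594.6, -58.1, 73.9]
ee_rot: [0.0, 1.0, 0.0, -0.0]
contact_force: [0.2, 0.7, -0.4]
gripper_width: 0.3
```

{"api": "servo_tool", "payload": {
  "turn": [
    [0,0,0],
    [0,0,0],
    [0,0,0],
    [0,0,0],
    [0,0,0]
  ],
  "dp": [
    [0.004,0,0],
    [0.008,0,0],
    [0.008,0,0],
    [0.006,0,0],
    [0.004,0,0]
  ],
  "fingers": [0,0,0,0,0]
}}

```text
clock: 21.08
position: [627.1, -58.1, 73.9]
ee_rot: [0.0, 1.0, 0.0, 0.0]
contact_force: [1.0, 0.7, -0.6]
gripper_width: -0.4
```

{"api": "servo_tool", "payload": {
  "turn": [
    [0,0,0],
    [0,0,0],
    [0,0,0],
    [0,0,0],
    [0,0,0]
  ],
  "dp": [
    [-0.02,0,0.005],
    [-0.03,0,0.05],
    [-0.05,0,0.06],
    [-0.05,0,0.06],
    [-0.05,0,0.06]
  ],
  "fingers": [0,0,0,0,0]
}}

```text
clock: 21.7
position: [454.4, -58.5, 271.8]
ee_rot: [0.001, 1.0, -0.001, -0.005]
contact_force: [0.8, -0.6, 0.8]
gripper_width: -0.3
```

{"api": "servo_tool", "payload": {
  "turn": [
    [0,0,0],
    [0,0,0],
    [0,0,0],
    [0,0,0],
    [0,0,0]
  ],
  "dp": [
    [-0.02,0,0.01],
    [0,0,0],
    [0,0,0],
    [0,0,0],
    [0,0,0]
  ],
  "fingers": [0,0,0,0,0]
}}

```text
clock: 22.32
position: [434.7, -58.4, 285.3]
ee_rot: [0.0, 1.0, 0.0, -0.001]
contact_force: [-0.8, 0.3, 0.3]
gripper_width: 0.0
```

```bash
python3 look.py w18.png; python3 - <<'E'
from h import *
t=get_image('top'); d=get_image('scene'); save(t,'t18.png'); save(d,'s18.png')
a=cv2.resize(cv2.imread('pics/t18.png')[165:265,225:345],(360,300),interpolation=2)
b=cv2.resize(cv2.imread('pics/s18.png')[165:275,180:320],(382,300),interpolation=2)
c=cv2.resize(cv2.imread('pics/w18.png')[130:380,130:420],(348,300),interpolation=2)
z=np.zeros((600,742,3),np.uint8); z[:300,:360]=a; z[:300,360:]=b; z[300:,:348]=c
cv2.imwrite('pics/m18.png',z)
E
```

```text
TCP [434.7 -58.4 285.3] fix turn [-0.    -0.002  0.001] tcp in tray [-1.301e+02 -1.000e-01]
posts px [[255.0, 342.0], [295.0, 342.0]]
```

View pics/m18.png

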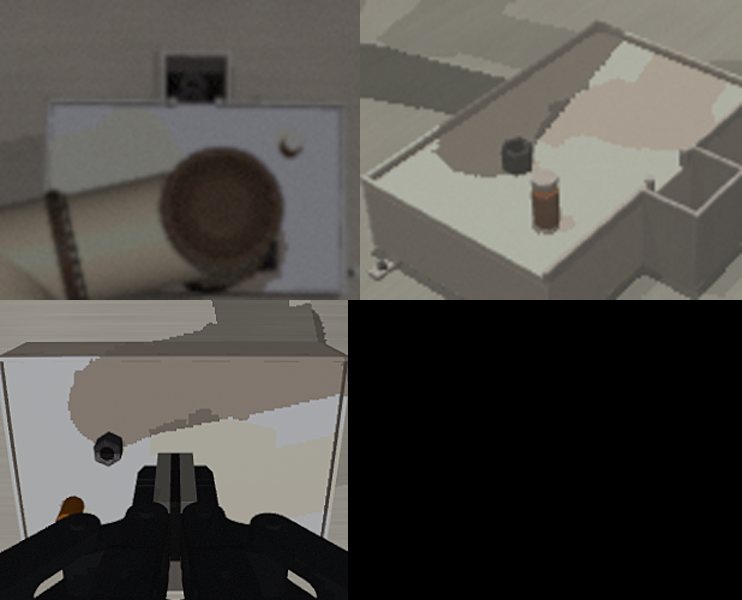

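The deck is clear of washers and the slot holds dark rings. The nut and vial stand where they were, and the arm is clear and high. I hand in.

```bash
python3 -c "
from bench import *
print(job_done(), read_state()['clock'])"
```

```text
the job is handed in; nothing more can be done
the job is handed in; nothing more can be done
```

All three washers went through the gate one at a time, slid along the deck and never lifted. The job is handed in at about 22.5 s of the 70 s allowed, with the gripper clear above the tray.

I pushed each washer nestled between two fingertips held 20 mm apart. Once it was lined up with the gate, I pushed it over the edge with the fingers shut.

**Washers:** the first two were each seen down in the slot before the next one followed. At the end the deck showed no washers, and the slot showed dark rings. I could not count three separate washers in the slot, because the last top view was too coarse.

**Nut and vial:** both are still standing in their places in the last pictures. The gripper stayed well away from them.

**Bench things:** nothing on the bench was touched, but I did not measure those things again at the end.

**Forces:** the forces I read stayed around 1 N.

**Disagreements:** the wrist-camera positions of the washers differed by up to about 4 mm between views, which the nestled pushing absorbed. Some low-score washer detections near the gate were washers already lying in the slot.

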